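# Find the brass jaw in the parts crate and clamp it in the press fixture

### The job

Pick the brass jaw (the plate with the grip rib, not the steel one of the same shape) out of the blue parts crate and lower it, without dropping it, fully home on the two locating pins of the fixture while the yellow strap is still swung aside. Then swing the strap by its red handle all the way over the jaw's end to its stop, so that the jaw stays seated under it. Leave the other parts in the crate, and do not shift the hammer or the oil bottle.

Things in the scene. Friction and masses are not known exactly. Their poses are not given: they have to be found in the camera images.
- jaw_brass: TARGET, all brass-coloured, flat and rib-up on the crate floor, long side within 0.5 rad of the crate's x. Plate 80 (x) x 40 (y) x 12 thick; on its middle a grip rib 30 (x) x 16 (y), top 38 above the plate's underside; vertical through-holes of 11 diameter at x = +28 and -28, y = 0. About 400 g (0.3-0.5 kg). Same either way round. Origin: centre of the underside, z up.
- jaw_steel: Look-alike jaw in bright steel, lying flat in the crate; not wanted. Same shape, size and origin as jaw_brass.
- bush: Brass bush (short tube) 42 outer diameter, 24 bore, 24 high, standing in the crate. Origin: centre of its underside.
- t_nut: Dark steel T-slot nut in the crate, 36 x 36 x 18 high. Origin: centre of its underside.
- step_block: Black staircase-shaped step block in the crate, 47 long x 28 wide, up to 27 high. Origin: centre of its underside.
- stud: Dark stud 74 long, 12 diameter, with two hexagon steel nuts 20 across flats, lying in the crate along its x. Origin: under its middle, on the underside of the nuts.
- key_stock: Aluminium square bar 8 x 200 (its y) x 8, lying along the crate's y axis between the two rows of parts. Origin: centre of its underside.
- bin: Blue open parts crate fixed to the table, on the robot's left or right: 240 (x) x 300 (y) x 55 high outside, walls and floor 5 thick. Parts lie in two rows (x about -58, +58) of three (y about -83, 0, +83), in any order. Origin: centre of its underside, z up.
- fixture: Blue fixture fixed to the table, on the other side from the crate. Base 200 (x from -65 to +135) x 100 (y) x 20 high. Two steel pins on its top at x = +28 and -28, y = 0: 8 diameter, 11 high, the last 3 tapering to 3 diameter. Strap pivot at x = +68. The seated jaw's long side lies along x, rib up. Origin: on the underside, below the midpoint of the pins, z up.
- seat (a point): Point midway between the two pins on the fixture's top face (20 above the table): the origin of the fully seated jaw coincides with it. Axes parallel to those of the fixture.
- strap_pivot (a point): Point on the strap's vertical pivot axis, on the fixture at x = +68, at the height of the strap's underside (34.5 above the table, 2.5 above the top of a seated jaw's plate).
- strap_handle (a point): Point on the axis of the strap's red upright handle, 45 from the pivot axis, 64.5 above the table. The handle is a round post, 16 diameter, from the strap's top (42.5 above the table) up to 82.5. The strap is a flat yellow bar 20 wide, 8 thick, reaching 59 beyond the pivot on the handle's side and 46 on the clamping side.
- strap (a joint): Strap angle (rad) about its vertical pivot. 0: closed at its stop, clamping end over the jaw's end, handle pointing from the pivot along the fixture's +x. Grows counter-clockwise seen from above, to 1.9. Starts open at 1.1 to 1.6 (handle out to the fixture's +y side), clear of the jaw's place. Stays where left; 1 to 2 N at the handle moves it.
- hammer: Hammer 260 long with an orange handle, lying loose near the table's far edge. Bystander. Origin: its middle on the underside.
- oil: Yellow oil bottle 48 diameter, 120 high, red cap, standing near the far edge. Bystander. Origin: centre of its underside.
Things that resemble listed ones, but are neither listed nor needed, are in the scene too. Leave any green or white look-alike of the stud alone.

How it is judged:
By the outcome, as a careful person would: the job done as asked, in the order asked, and still so for the second after the job is handed in, with the robot touching nothing.
It also fails if it takes over 59 s, if anything falls off the work surface, if the arm or the gripper's body presses on something with over 40 N, if the wrist force passes 120 N, or if a joint passes its speed limit or range.

### The arm

A 6-joint arm with a two-finger parallel gripper is mounted at the origin on the work surface. World frame = base frame: x ahead of the robot, y to its left, z up, the work surface at z = 0. Lengths are in mm, angles in rad, forces in N, time in s.
With the tool pointing down it reaches from about 275 to 1000 mm from the base axis. Payload 8.4 kg.
Tool frame: the origin (TCP) lies at the very end of the fingers, on their centre line; the grasp point (between the pads) lies 19 mm behind it; z points along the fingers, y is the line along which they close (so a half turn about z gives the same grasp; the last joint's range is limited). The gripper opens to 85 mm and grips with 20 to 120 N. Pads are 22 mm wide; open, the fingers measure 114 mm over their backs; the gripper's body (76 mm by 85 mm) begins 54 mm behind the grasp point. The pads swing forward as they close: fully open they stand 13 mm farther back than shut.
Start: joints at [1.256, 0.353, 1.633, -0, 1.155, -0.002], TCP at [192.326, 594.675, 231.281] pointing down, gripper open.
Joint ranges: [-2.63, 2.63], [-0.92, 2.1], [0.06, 2.66], [-1.3, 4.44], [0, 2.69], [-3.02, 3.02]. Speed limits (rad/s): [2.22, 2.22, 2.79, 3.14, 3.14, 3.14].

### API

Orientations are given as [roll, pitch, yaw] about the fixed x, y, z axes, in that order (R = Rz(yaw) Ry(pitch) Rx(roll)).
In Python, from rig import telemetry, imaging, r gives the robot as it stands. The module is installed in compiled form; this text tells all that it offers.
- The arm moves only by the tool step_arm, never from a script. Its argument "moves" is a list of rows, each a list of 3 entries, a list of its own where there are three numbers: the turn, a rotation vector about the tool's x, y, z scaled (see below), then the shift along the tool's x, y, z scaled (see below), then the opening, from -1 (shut) to 1 (fully open). A call has 1 to 8 rows; each row is the pose to reach, as a shift and turn from the pose commanded when the call began, along the tool's axes at that moment; what a row does not reach only later rows make up. The controller multiplies each number of a shift by 200 mm and each number of a turn by 45 degrees. A row lasts 1/10 s, in which the tool goes at most 50 mm and 8.59 degrees, less where a joint would pass 70% of its speed; a pose out of reach is approached as far as the arm can. A call with a number of a shift or a turn outside -1 to 1 is refused whole. A call with a gripper value outside its range is refused whole. The fingers move at their own pace and stop on an object; "squeeze" is the grip in N (left out, the last holds). Time passes only in rows, so rows that repeat a pose let the fingers close. It gives the time, the measured TCP pose, the force, the opening and the grip force at its end, in the units of the state.
- telemetry.sense(): the state, without advancing time (a new reading comes with each control period).
- imaging.grab_frame(name): name is "side" or "top" or "wrist"; returns the picture (384x512x3 uint8, red, green, blue); there is no depth.
- imaging.calibration(name): a dict with "fx", "fy", "cx", "cy" (pixels), "cam_to_world" (4x4, takes a point from camera to world coordinates). Camera axes: x right, y up, looking along -z (the intrinsics and any distortion apply to the point x, -y, -z); pixel columns grow to the right and rows downward; lengths in mm; the calibration is good to about 2 mm. A picture is of the moment at which its call begins: read the wrist's pose just before it. calibration takes no time and is no camera call; for the wrist camera it gives the pose at the moment of the call.
- r.sign_off(): hands the job in; it is judged then, once.
Trained networks look in the newest picture that a camera, given by its name, has taken for a name from the list of things; names that differ only in an ending like _2 or _b are one class to them, and where a whole thing is asked for, a point or a joint stands for the part that bears it (a point fixed in the world has none). Each returns a list of dicts, best first, with "conf" (0 to 1); they miss things now and then, are a little off and sometimes report something else, mostly with a low value. They report only what shows in the picture. A call takes as long as a camera call. They do not tell look-alikes from the thing itself.
- imaging.recognise(camera, name): "extent" ([left, top, width, height] in pixels, round what is visible of it).
- imaging.mark_of(camera, name): "xy" ([column, row] in pixels: a listed point, or the origin of a listed thing).
The state is a dict: "clock": time; "qpos": joint angles; "qvel": joint speeds; "joint_efforts": joint torques, N m; "eef_pos": TCP position; "tcp_rot": TCP orientation; "contact_force": force on the tool from outside, world axes, zero at the start; "wrist_torque": the same for the moment, N m; "opening": opening from 0.0 (shut) to 1.0 (fully open); "grasp_force": force on a finger pad.
Only numpy, scipy, OpenCV 4.12 (cv2) and the standard library are available. Lean on these libraries where they do the work, as an engineer would, in place of code of your own. Each camera call takes 0.05 s, during which the arm holds its last target. There are 200 camera calls.

## Working session

There is one attempt and no reset: what is moved stays moved. The work goes in short steps, Python scripts to look and compute and a tool call to move; the robot and the scene stay as the last step left them, time stands still between calls to the robot, and variables do not carry over. Pictures are saved under pics/ and viewed, at most 10 in all, crops included, and the job is handed in when it is done.

Besides the shell and the picture viewer there is one more tool, called after "Call:" as name(argument=value, ...) on one line, values as JSON. step_arm: Moves the arm, as the interface text tells. Its arguments: {"type":"object","properties":{"moves":{"type":"array"},"squeeze":{"type":"number"}},"required":["moves"]}

```bash
mkdir -p pics; cat > h.py <<'E'
import numpy as np, cv2
from rig import telemetry, imaging, r
def ray(cam,px,cal=None):
    c=cal or imaging.calibration(cam); M=np.array(c["cam_to_world"])
    d=np.array([(px[0]-c["cx"])/c["fx"],-(px[1]-c["cy"])/c["fy"],-1.0])
    return M[:3,3], M[:3,:3]@d
def at_z(cam,px,z,cal=None):
    o,d=ray(cam,px,cal); return o+d*(z-o[2])/d[2]
def tri(rays):
    A=np.zeros((3,3));b=np.zeros(3)
    for o,d in rays:
        d=d/np.linalg.norm(d);P=np.eye(3)-np.outer(d,d);A+=P;b+=P@o
    x=np.linalg.solve(A,b)
    return x,[np.linalg.norm(np.cross(x-o,d/np.linalg.norm(d))) for o,d in rays]
def proj(cal,p):
    M=np.linalg.inv(np.array(cal["cam_to_world"]));q=M[:3,:3]@np.array(p)+M[:3,3]
    return np.array([cal["cx"]+cal["fx"]*q[0]/-q[2],cal["cy"]+cal["fy"]*q[1]/q[2]])
E
python3 - <<'E'
from h import *
np.set_printoptions(precision=1,suppress=True)
s=telemetry.sense(); print(s["clock"],s["eef_pos"],s["tcp_rot"],s["contact_force"])
ims=[]
for c in ("top","side","wrist"):
    im=imaging.grab_frame(c); cv2.imwrite(f"pics/{c}0.png",im[:,:,::-1]); ims.append(im[:,:,::-1])
    k=imaging.calibration(c); print(c,{a:v for a,v in k.items() if a!="cam_to_world"},np.array(k["cam_to_world"])[:3].tolist())
    for n in ("jaw_brass","bin","fixture","seat","strap_pivot","strap_handle"):
        print(c,n,[(np.round(d["xy"],1).tolist(),round(d["conf"],2)) for d in imaging.mark_of(c,n)[:3]])
E
```

```text
0.0 [192.2 594.2 230.6] [-3.1  0.   2.8] [0.  0.6 0.4]
top {'fx': 411.8561547013384, 'fy': 411.8561547013384, 'cx': 252.54377426758788, 'cy': 194.47204588482782} [[-0.02646638793550309, 0.9958325345157013, -0.08727596180897743, 465.66670823510043], [-0.9994988719178299, -0.027877937323928813, -0.014994187058597987, -20.98469271381176], [-0.017364773094762448, 0.0868353834021462, 0.9960713231715738, 910.1568777672368]]
top jaw_brass [([121.8, 242.1], 0.97), ([193.3, 221.0], 0.61), ([164.3, 236.3], 0.46)]
top bin [([155.8, 206.0], 0.74)]
top fixture [([342.2, 212.3], 0.81)]
top seat [([343.2, 212.2], 0.73)]
top strap_pivot [([351.7, 241.4], 0.59)]
top strap_handle [([374.5, 243.4], 0.8), ([157.9, 206.7], 0.4)]
side {'fx': 377.57009570298186, 'fy': 377.57009570298186, 'cx': 258.6721814137809, 'cy': 200.61573654407138} [[0.75548197835767, 0.30437345121050735, -0.5801756480368561, -15.109880013817943], [-0.6550221806276346, 0.36967045367861096, -0.6590065997870342, -624.8335931287876], [0.013889681875385463, 0.8778955278820225, 0.47865072742255993, 522.9313240512234]]
side jaw_brass [([174.3, 190.3], 0.76), ([342.7, 208.5], 0.5)]
side bin [([205.6, 196.0], 0.7), ([193.2, 205.5], 0.69)]
side fixture [([312.2, 268.6], 0.7)]
side seat [([310.8, 256.2], 0.59)]
side strap_pivot [([288.5, 265.9], 0.68)]
side strap_handle [([240.7, 192.4], 0.65), ([304.4, 267.6], 0.62)]
wrist {'fx': 334.3994156819457, 'fy': 334.3994156819457, 'cx': 259.19420355385694, 'cy': 195.50330317476607} [[0.30729989193308516, -0.9110691342627806, -0.2748086771038705, 122.14382871948575], [0.9516121307504319, 0.2938847050394227, 0.08981165154094585, 617.6794622917095], [-0.0010625566031751135, -0.2891103815803865, 0.9572951782161584, 373.8449235296604]]
wrist jaw_brass []
wrist bin []
wrist fixture []
wrist seat []
wrist strap_pivot []
wrist strap_handle []
```

```bash
python3 - <<'E'
import cv2,numpy as np
a=cv2.imread("pics/top0.png");b=cv2.imread("pics/side0.png")
cv2.imwrite("pics/m1.png",cv2.resize(a[80:350,70:430],(800,600),interpolation=cv2.INTER_CUBIC))
cv2.imwrite("pics/m2.png",cv2.resize(b[130:355,100:400],(800,600),interpolation=cv2.INTER_CUBIC))
E
```

```text
(no output)
```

View pics/m1.png

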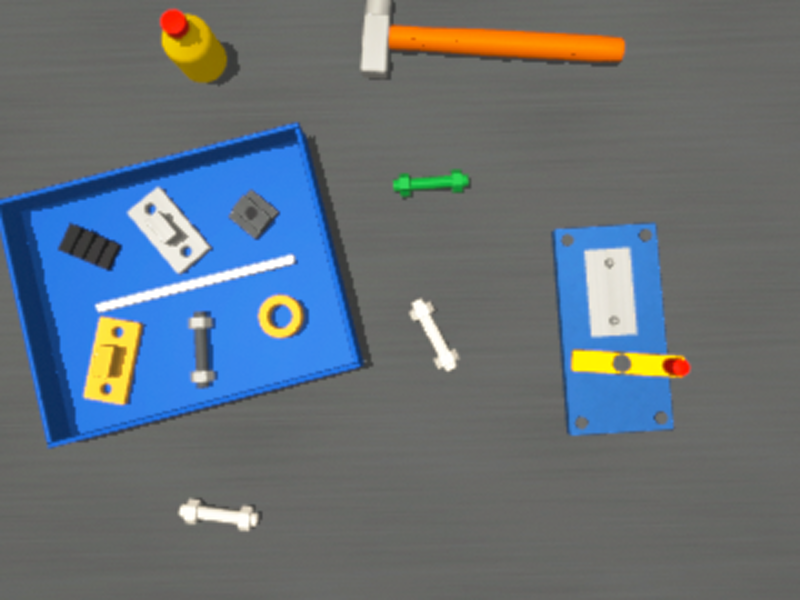

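View pics/m2.png

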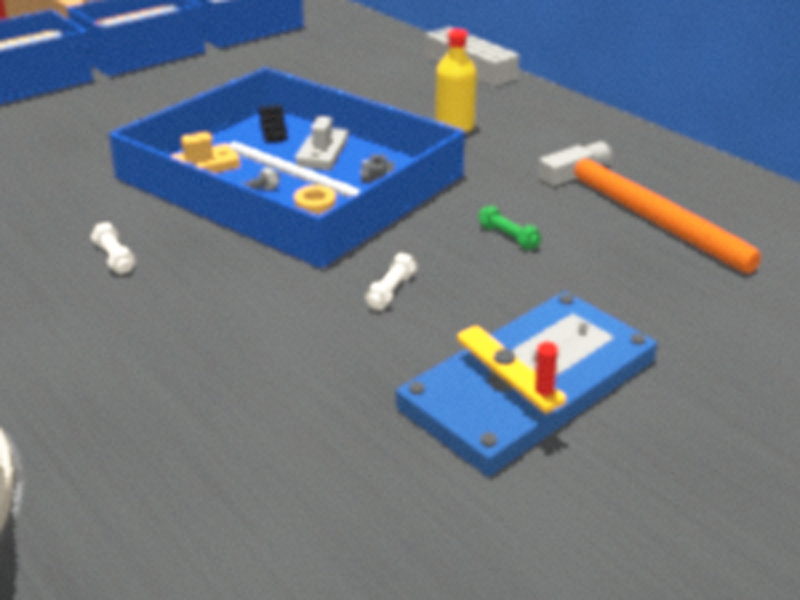

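The brass jaw is at top pixel (121,243) and side pixel (175,189). It is all brass-coloured with a rib. The steel jaw, at top (146,183), is grey and ruled out. The fixture is at the right with its pins at top (344,198) and (347,225), pivot at (350,243) and handle at (377,245). The strap is open.

```bash
python3 - <<'E'
from h import *
np.set_printoptions(precision=1,suppress=True)
T=lambda a,b:tri([ray("top",a),ray("side",b)])
print("jaw",*T((121.8,242.1),(174.3,190.3)))
print("seat",*T((343.2,212.2),(310.8,256.2)))
print("pivot",*T((351.7,241.4),(288.5,265.9)))
print("handle",*T((374.5,243.4),(304.4,267.6)))
m=lambda x,y:(70+x*.45,80+y*.45)
for n,p,z in (("pin far",m(609,263),31),("pin near",m(615,321),31),("pivot",m(622,362),45),("handle",m(682,367),82.5),("jawholeN",m(105,388),17),("jawholeF",m(118,331),17),("plateFL",m(98,318),17),("plateFR",m(142,323),17),("plateNR",m(125,405),17),("plateNL",m(84,396),17),("binNR",m(361,366),55),("binNL",m(50,445),55),("binFR",m(299,125),55)):
    print(n,p,at_z("top",p,z))
a=cv2.imread("pics/top0.png"); cv2.imwrite("pics/c1.png",cv2.resize(a[160:280,80:200],(600,600),interpolation=cv2.INTER_CUBIC))
E
```

```text
jaw [448.9 278.3  16.3] [np.float64(0.7284998685577092), np.float64(0.728499868557569)]
seat [ 502.7 -203.1   28.7] [np.float64(4.385203080088139), np.float64(4.385203080088276)]
pivot [ 435.9 -210.6   41.7] [np.float64(2.3410538238617544), np.float64(2.3410538238618)]
handle [ 432.8 -252.7   64.6] [np.float64(0.5286251735344957), np.float64(0.5286251735343079)]
pin far (344.05, 198.35000000000002) [ 528.9 -202.7   31. ]
pin near (346.75, 224.45000000000002) [ 473.3 -205.8   31. ]
pivot (349.90000000000003, 242.9) [ 434.8 -207.6   45. ]
handle (376.90000000000003, 245.15) [ 430.3 -252.7   82.5]
jawholeN (117.25, 254.6) [421.7 288.4  17. ]
jawholeF (123.1, 228.95000000000002) [476.6 275.7  17. ]
plateFL (114.1, 223.1) [489.8 295.4  17. ]
plateFR (133.9, 225.35) [483.8 252.1  17. ]
plateNR (126.25, 262.25) [404.8 268.8  17. ]
plateNL (107.80000000000001, 258.20000000000005) [414.5 308.9  17. ]
binNR (232.45000000000002, 244.70000000000002) [437.7  36.1  55. ]
binNL (92.5, 280.25) [372.4 326.4  55. ]
binFR (204.55, 136.25) [667.   90.1  55. ]
```

View pics/c1.png

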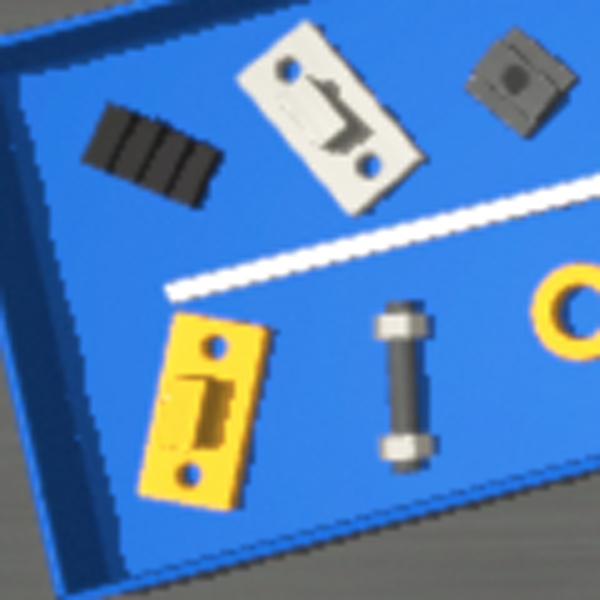

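```bash
cat > plan.py <<'E'
from h import *
from scipy.spatial.transform import Rotation as Ro
import sys
# usage: plan.py x y z jawangle
def plan(x,y,z,a,s=None):
    s=s or telemetry.sense(); R=Ro.from_euler("xyz",s["tcp_rot"]); p=np.array(s["eef_pos"])
    Rt=Ro.from_euler("xyz",[np.pi,0,a+np.pi])
    d=R.inv().apply(np.array([x,y,z])-p)/200; t=(R.inv()*Rt).as_rotvec()/(np.pi/4)
    print("turn",np.round(t,4).tolist(),"shift",np.round(d,4).tolist(),"dist",np.round(np.linalg.norm(d)*200),"deg",np.round(np.linalg.norm(t)*45,1),"clk",s["clock"])
if __name__=="__main__": plan(*map(float,sys.argv[1:5]))
E
python3 plan.py 449 281 150 -0.228; python3 -c "
from rig import telemetry as t;s=t.sense();print(s['tcp_rot'],s['qpos'],s['opening'])"
```

```text
turn [0.0, -0.0, -0.108] shift [-1.7038, -1.0973, 0.4064] dist 413.0 deg 4.9 clk 1.05
[ 3.14157708e+00 -3.34130009e-06  2.82875344e+00] [ 1.25560552e+00  3.53000834e-01  1.63341220e+00  3.69227360e-06
  1.15516405e+00 -2.35308671e-03] 0.9932178832827422
```

Call:
step_arm(moves=[[[0, 0, -0.108], [-0.9, -0.58, 0.2], 0.1], [[0, 0, -0.108], [-0.9, -0.58, 0.2], 0.1], [[0, 0, -0.108], [-0.9, -0.58, 0.2], 0.1], [[0, 0, -0.108], [-0.9, -0.58, 0.2], 0.1], [[0, 0, -0.108], [-0.9, -0.58, 0.2], 0.1]])

```text
clock: 1.55
eef_pos: [329.4, 425.4, 190.5]
tcp_rot: [-3.14, 0.0, 2.912]
contact_force: [-0.1, 0.2, 0.8]
opening: 0.55
grasp_force: 0.0
```

```bash
python3 plan.py 430 285 170 -0.228
```

```text
turn [-0.0026, 0.0001, -0.0024] shift [-0.6496, -0.5686, 0.1036] dist 174.0 deg 0.2 clk 1.55
```

Call:
step_arm(moves=[[[0, 0, 0], [-0.65, -0.56, 0.1], 0.1], [[0, 0, 0], [-0.65, -0.56, 0.1], 0.1], [[0, 0, 0], [-0.65, -0.56, 0.1], 0.1], [[0, 0, 0], [-0.65, -0.56, 0.1], 0.1], [[0, 0, 0], [-0.65, -0.56, 0.1], 0.1]])

```text
clock: 2.05
eef_pos: [430.6, 288.1, 171.0]
tcp_rot: [-3.141, 0.0, 2.91]
contact_force: [-0.1, 0.4, -0.5]
opening: 0.551
grasp_force: 0.0
```

```bash
cat > look.py <<'E'
from h import *
import sys,pickle
def look(tag,names):
    s=telemetry.sense(); cal=imaging.calibration("wrist"); im=imaging.grab_frame("wrist")
    pickle.dump((s,cal,im),open(f"{tag}.pkl","wb")); cv2.imwrite(f"pics/{tag}.png",im[:,:,::-1])
    print("clk",s["clock"],np.round(s["eef_pos"],1))
    for n in names: print(n,[(np.round(d["xy"],1).tolist(),round(d["conf"],2)) for d in imaging.mark_of("wrist",n)[:2]])
if __name__=="__main__": look(sys.argv[1],sys.argv[2:])
E
python3 look.py w1 jaw_brass; python3 plan.py 449 281 150 -0.228
```

```text
clk 2.05 [430.6 288.1 171. ]
jaw_brass [([256.7, 197.5], 0.71)]
turn [0.0003, -0.0002, -0.002] shift [-0.1061, -0.0231, 0.1068] dist 30.0 deg 0.1 clk 2.15
```

View pics/w1.png

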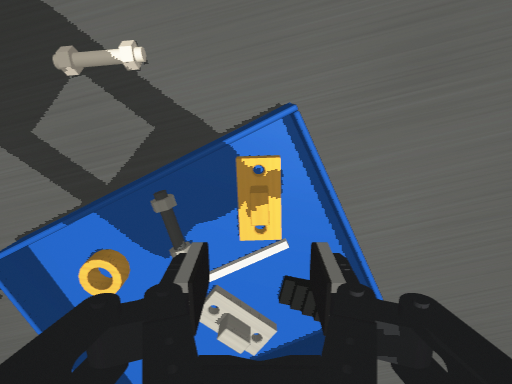

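The wrist view shows the brass jaw at (259,198), its holes at (259,170) and (260,229), the steel jaw at (238,322) and clear finger room. I'll fit its outline by colour and take a second view for height.

Call:
step_arm(moves=[[[0, 0, 0], [-0.1, -0.03, 0.25], 0.1], [[0, 0, 0], [-0.1, -0.03, 0.25], 0.1], [[0, 0, 0], [-0.1, -0.03, 0.25], 0.1]])

```text
clock: 2.45
eef_pos: [446.1, 280.4, 120.6]
tcp_rot: [-3.14, -0.002, 2.914]
contact_force: [-0.4, -0.3, 0.7]
opening: 0.548
grasp_force: 0.0
```

```bash
python3 look.py w2; cat > fit.py <<'E'
from h import *
import pickle
np.set_printoptions(precision=1,suppress=True)
C=[]
for t in ("w1","w2"):
    s,cal,im=pickle.load(open(t+".pkl","rb"))
    hsv=cv2.cvtColor(im,cv2.COLOR_RGB2HSV); m=cv2.inRange(hsv,(15,110,60),(32,255,255))
    n,l,st,ce=cv2.connectedComponentsWithStats(m)
    i=min((k for k in range(1,n) if st[k,4]>800),key=lambda k:np.hypot(*(ce[k]-[258,180])))
    cn=cv2.findContours((l==i).astype(np.uint8),cv2.RETR_EXTERNAL,cv2.CHAIN_APPROX_NONE)[0][0]
    b=cv2.boxPoints(cv2.minAreaRect(cn)); b=b[np.lexsort((b[:,0],b[:,1]>b[:,1].mean()))]
    W=np.array([at_z("wrist",p,17,cal) for p in b]); print(t,st[i],b.tolist()); print(W[:,:2].tolist(),"ctr",W.mean(0))
    e=lambda i,j:W[j]-W[i]
    print("sides",[np.linalg.norm(v) for v in (e(0,1),e(2,3),e(0,2),e(1,3))],"yaw",[round(float(np.arctan2(v[1],v[0])),3) for v in (e(0,2),e(1,3))])
    C.append([ray("wrist",p,cal) for p in b])
for a,b in zip(*C): print(*tri([a,b]))
E
python3 fit.py
```

```text
clk 2.45 [446.1 280.4 120.6]
w1 [ 236  156   45   85 3443] [[235.87228393554688, 156.2737274169922], [279.6241149902344, 155.0912322998047], [238.13870239257812, 240.1313934326172], [281.8905334472656, 238.9488983154297]]
[[405.4119001203789, 272.4302987960565], [413.31761855362413, 310.764499154312], [485.04305041720363, 254.26111069577928], [493.46235871551335, 295.6414525121289]] ctr [449.3 283.3  17. ]
sides [np.float64(39.14091594549913), np.float64(42.22815933781535), np.float64(81.67765602549294), np.float64(81.55909462076184)] yaw [-0.224, -0.187]
w2 [ 236  146   55  102 5001] [[235.76092529296875, 146.35121154785156], [288.9277648925781, 144.6897430419922], [238.92483520507812, 247.59608459472656], [292.0916748046875, 245.9346160888672]]
[[405.67555801385, 271.96580508192557], [413.2773145440665, 310.3603251073959], [485.44107341280517, 254.46718393986234], [493.59918395692034, 296.5422934405004]] ctr [449.5 283.3  17. ]
sides [np.float64(39.13982460782026), np.float64(42.85871681631036), np.float64(81.66234866041032), np.float64(81.5017834474981)] yaw [-0.216, -0.17]
[407.1 271.    5.9] [np.float64(0.19678134304296824), np.float64(0.19678134304289155)]
[414.5 310.8  10.2] [np.float64(0.14040087928618034), np.float64(0.14040087928615247)]
[478.3 257.1  32.9] [np.float64(0.12356418450736674), np.float64(0.12356418450743482)]
[484.5 296.5  36.3] [np.float64(0.2571517235447896), np.float64(0.2571517235449203)]
```

```bash
python3 plan.py 449.4 282.8 24 -0.205
```

```text
turn [-0.0004, -0.0009, -0.0284] shift [-0.0112, 0.0122, 0.4884] dist 98.0 deg 1.3 clk 2.5
```

Call:
step_arm(moves=[[[0, 0, -0.028], [-0.011, 0.012, 0.2], 0.1], [[0, 0, -0.028], [-0.011, 0.012, 0.35], 0.1], [[0, 0, -0.028], [-0.011, 0.012, 0.45], 0.1], [[0, 0, -0.028], [-0.011, 0.012, 0.485], 0.1], [[0, 0, -0.028], [-0.011, 0.012, 0.485], 0.1]])

```text
clock: 3.0
eef_pos: [449.9, 282.6, 24.8]
tcp_rot: [3.141, 0.0, 2.936]
contact_force: [0.3, 0.2, 0.7]
opening: 0.549
grasp_force: 0.0
```

Call:
step_arm(moves=[[[0, 0, 0], [0, 0, 0.018], 0.1], [[0, 0, 0], [0, 0, 0.018], -0.5], [[0, 0, 0], [0, 0, 0.018], -1], [[0, 0, 0], [0, 0, 0.018], -1], [[0, 0, 0], [0, 0, 0.018], -1], [[0, 0, 0], [0, 0, 0.018], -1], [[0, 0, 0], [0, 0, 0.018], -1], [[0, 0, 0], [0, 0, 0.018], -1]], squeeze=60)

```text
clock: 3.8
eef_pos: [450.6, 282.3, 21.8]
tcp_rot: [3.14, 0.001, 2.935]
contact_force: [-1.0, -0.1, 6.0]
opening: 0.17
grasp_force: 59.3
```

Call:
step_arm(moves=[[[0, 0, 0], [0, 0, -0.1], -1], [[0, 0, 0], [0, 0, -0.3], -1], [[0, 0, 0], [0, 0, -0.5], -1], [[0, 0, 0], [0, 0, -0.7], -1], [[0, 0, 0], [0, 0, -0.7], -1], [[0, 0, 0], [0, 0, -0.7], -1]])

```text
clock: 4.4
eef_pos: [450.2, 281.9, 161.4]
tcp_rot: [3.14, 0.001, 2.935]
contact_force: [-0.5, -0.3, -4.7]
opening: 0.164
grasp_force: 59.5
```

```bash
python3 look.py w3; python3 plan.py 465 60 160 -0.07
```

```text
clk 4.4 [450.2 281.9 161.4]
turn [-0.0007, -0.0009, -0.1733] shift [-0.303, -1.0677, 0.001] dist 222.0 deg 7.8 clk 4.45
```

View pics/w3.png

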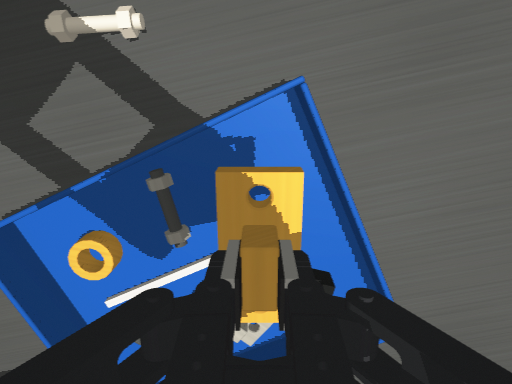

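```bash
cat > held.py <<'E'
from h import *
import pickle,sys
from scipy.spatial.transform import Rotation as Ro
np.set_printoptions(precision=2,suppress=True)
s,cal,im=pickle.load(open(sys.argv[1]+".pkl","rb"))
R=Ro.from_euler("xyz",s["tcp_rot"]);p=np.array(s["eef_pos"])
hsv=cv2.cvtColor(im,cv2.COLOR_RGB2HSV); m=cv2.inRange(hsv,(15,60,40),(32,255,255))
for row in (166,168,170,172,174,176,180,190,200,210,220):
    c=np.where(m[row])[0]; c=c[(c>200)&(c<320)]; print(row,c.min() if len(c) else 0,c.max() if len(c) else 0,end=" | ")
print()
for col in (222,235,245,275,285,298): print(col,np.where(m[150:200,col])[0].min()+150,im[164:180,col].sum(1).tolist())
h=(m[180:212,243:278]==0).astype(np.uint8)
n,l,st,ce=cv2.connectedComponentsWithStats(h); print(st.tolist(),ce.tolist())
q=np.array(sys.argv[2:4],float) if len(sys.argv)>2 else None
for px in ([260.,195.5],[217,173.5],[303,173.5]):
    for zt in (3.8,4.8):
        w=at_z("wrist",px,p[2]-zt,cal); print(px,zt,R.inv().apply(w-p))
E
python3 held.py w3; python3 -c "
import cv2;a=cv2.imread('pics/w3.png');cv2.imwrite('pics/w3c.png',cv2.resize(a[150:250,195:325],(780,600),interpolation=cv2.INTER_NEAREST))"
```

```text
166 0 0 | 168 218 301 | 170 216 301 | 172 215 303 | 174 216 303 | 176 216 303 | 180 216 303 | 190 216 302 | 200 217 302 | 210 217 301 | 220 217 301 | 
222 167 [192, 195, 210, 256, 259, 253, 256, 258, 296, 308, 308, 308, 309, 310, 306, 310]
235 167 [195, 196, 213, 260, 257, 256, 255, 256, 295, 308, 307, 306, 306, 306, 306, 305]
245 167 [192, 197, 211, 262, 261, 261, 255, 263, 496, 315, 311, 311, 311, 312, 312, 313]
275 167 [379, 378, 348, 253, 255, 259, 256, 259, 494, 549, 549, 548, 548, 549, 547, 549]
285 167 [381, 380, 349, 262, 259, 261, 263, 272, 506, 560, 558, 559, 558, 558, 557, 557]
298 167 [384, 379, 353, 266, 257, 261, 262, 267, 509, 560, 560, 560, 561, 560, 560, 559]
[[0, 0, 35, 32, 865], [6, 6, 22, 15, 255]] [[17.254335260115607, 16.272832369942197], [16.137254901960784, 12.87843137254902]]
[260.0, 195.5] 3.8 [29.69  0.56  3.76]
[260.0, 195.5] 4.8 [29.39  0.56  4.76]
[217, 173.5] 3.8 [ 39.98 -18.72   3.72]
[217, 173.5] 4.8 [ 39.75 -18.85   4.72]
[303, 173.5] 3.8 [40.   19.81  3.77]
[303, 173.5] 4.8 [39.77 19.94  4.77]
```

View pics/w3c.png

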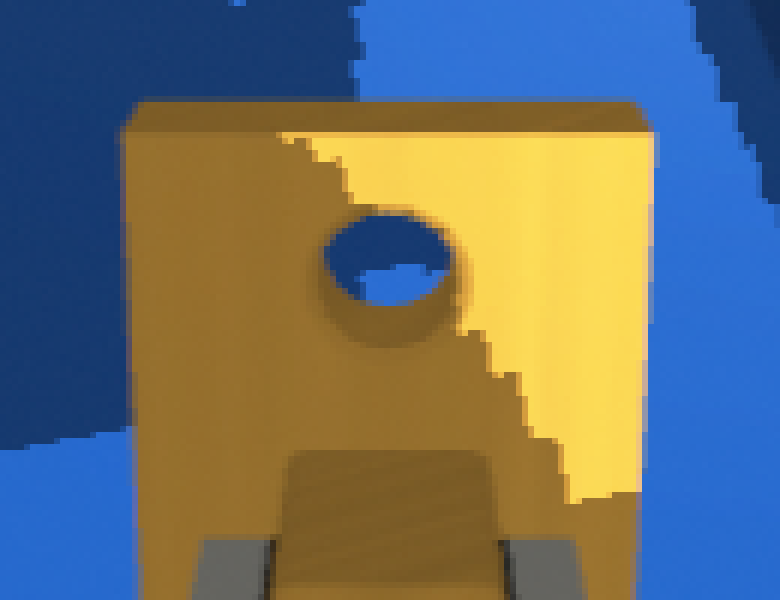

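The jaw is held square on the rib: hole rim centre at (260,196), and its centre is about 0.5 mm off the tool axis. Next I'll carry it over and look at the pins from beside the fixture.

Call:
step_arm(moves=[[[0, 0, -0.173], [-0.3, -0.95, 0], -1], [[0, 0, -0.173], [-0.3, -0.95, 0], -1], [[0, 0, -0.173], [-0.3, -0.95, 0], -1], [[0, 0, -0.173], [-0.3, -0.95, 0], -1], [[0, 0, -0.173], [-0.3, -0.95, 0], -1], [[0, 0, -0.173], [-0.3, -0.95, 0], -1]])

```text
clock: 5.05
eef_pos: [468.8, 82.3, 159.1]
tcp_rot: [-3.141, -0.003, 3.068]
contact_force: [0.2, 0.1, -2.8]
opening: 0.173
grasp_force: 60.2
```

```bash
python3 plan.py 520 -100 145 0.056
```

```text
turn [-0.0005, -0.004, -0.1648] shift [-0.3223, -0.89, 0.0699] dist 190.0 deg 7.4 clk 5.05
```

Call:
step_arm(moves=[[[0, 0, -0.165], [-0.32, -0.89, 0.07], -1], [[0, 0, -0.165], [-0.32, -0.89, 0.07], -1], [[0, 0, -0.165], [-0.32, -0.89, 0.07], -1], [[0, 0, -0.165], [-0.32, -0.89, 0.07], -1], [[0, 0, -0.165], [-0.32, -0.89, 0.07], -1], [[0, 0, -0.165], [-0.32, -0.89, 0.07], -1]])

```text
clock: 5.65
eef_pos: [520.8, -97.8, 145.3]
tcp_rot: [3.141, -0.002, -3.083]
contact_force: [-0.3, 0.5, -4.9]
opening: 0.171
grasp_force: 60.8
```

```bash
python3 look.py w4 seat strap_pivot strap_handle; python3 plan.py 560 -130 145 0.056
```

```text
clk 5.65 [520.8 -97.8 145.3]
seat [([129.5, 158.9], 0.67)]
strap_pivot [([113.5, 67.7], 0.64)]
strap_handle [([20.3, 53.7], 0.92)]
turn [0.0006, -0.0011, 0.0069] shift [-0.1849, -0.1778, 0.0064] dist 51.0 deg 0.3 clk 5.85
```

View pics/w4.png

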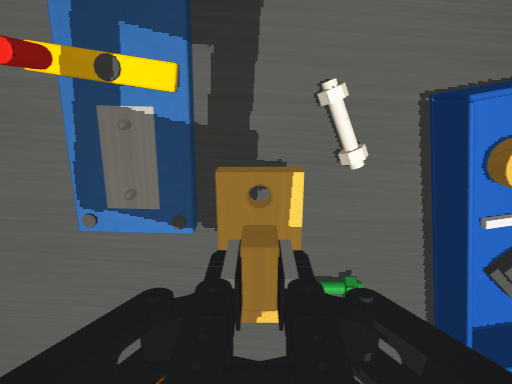

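Wrist view: pins at (124,125) and (130,194), pivot at (107,67), strap still open, jaw still held. Taking a second view.

Call:
step_arm(moves=[[[0, 0, 0.005], [-0.18, -0.18, 0], -1], [[0, 0, 0.005], [-0.18, -0.18, 0], -1], [[0, 0, 0.005], [-0.18, -0.18, 0], -1], [[0, 0, 0.005], [-0.18, -0.18, 0], -1]])

```text
clock: 6.25
eef_pos: [558.7, -131.1, 146.4]
tcp_rot: [3.141, -0.001, -3.085]
contact_force: [-0.6, 0.4, -3.9]
opening: 0.175
grasp_force: 61.0
```

```bash
python3 look.py w5 seat; python3 - <<'E'
import pickle,cv2
o=[]
import numpy as np
s,c,im=pickle.load(open("w4.pkl","rb")); o.append(cv2.resize(im[90:225,80:200],None,fx=4,fy=4,interpolation=cv2.INTER_CUBIC)[:,:390])
s,c,im=pickle.load(open("w5.pkl","rb")); o.append(cv2.resize(im[40:175,110:230],None,fx=4,fy=4,interpolation=cv2.INTER_CUBIC)[:,:400])
x=np.hstack(o); x=cv2.normalize(np.clip(x.astype(float)*2,0,255).astype(np.uint8),None,0,255,cv2.NORM_MINMAX)
cv2.imwrite("pics/pins.png",x[:,:,::-1])
E
```

```text
clk 6.25 [ 558.7 -131.1  146.4]
seat [([170.0, 114.1], 0.89)]
```

View pics/pins.png

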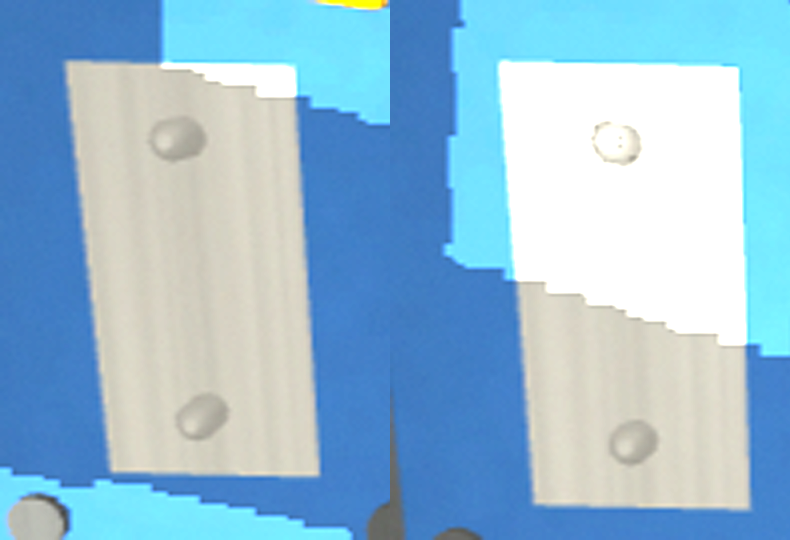

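Both pins are clear: w4 (124.5,124.5) and (130.5,194); w5 (166.5,75.8) and (170.8,150.5). The pad plate corners are visible too.

```bash
python3 - <<'E'
from h import *
import pickle
np.set_printoptions(precision=2,suppress=True)
c4=pickle.load(open("w4.pkl","rb"))[1];c5=pickle.load(open("w5.pkl","rb"))[1]
a=[(124.5,124.5),(130.5,194)];b=[(166.5,75.75),(170.75,150.5)]
for p,q in zip(a,b):
    print("pin tri",*tri([ray("w",p,c4),ray("w",q,c5)]),"z25",at_z("w",p,25,c4)[:2],at_z("w",q,25,c5)[:2])
print("seat net",*tri([ray("w",(129.5,158.9),c4),ray("w",(170.,114.1),c5)]))
P4=[(80+x/4,90+y/4) for x,y in ((66,62),(297,64),(320,476),(110,471))]
P5=[(110+x/4,40+y/4) for x,y in ((108,60),(350,66),(360,510),(144,506))]
for n,P,c in (("w4",P4,c4),("w5",P5,c5)):
    W=np.array([at_z("w",p,20,c) for p in P]); print(n,W[:,:2].tolist(),W.mean(0)); 
    for i,j in((0,3),(1,2)): v=W[j]-W[i];print(np.linalg.norm(v),np.arctan2(v[1],v[0]))
print([tri([ray("w",p,c4),ray("w",q,c5)])[0] for p,q in zip(P4,P5)])
print("piv",at_z("w",(113.5,67.7),34.5,c4),at_z("w",(107,67),42.5,c4),"handle",at_z("w",(20.3,53.7),64.5,c4))
s=telemetry.sense();print(s["eef_pos"],s["tcp_rot"])
E
```

```text
pin tri [ 475.32 -205.35   22.8 ] [np.float64(0.07167127202324786), np.float64(0.07167127202324683)] z25 [ 475.14 -204.43] [ 475.36 -204.82]
pin tri [ 531.31 -202.93   24.26] [np.float64(0.00943687852102496), np.float64(0.009436878521105536)] z25 [ 531.06 -202.65] [ 531.18 -202.73]
seat net [ 503.53 -204.82   17.31] [np.float64(0.09393908426767045), np.float64(0.09393908426773587)]
w4 [[462.42889587968824, -227.22347303138724], [460.15504128687274, -182.58389867626744], [544.4746446559991, -180.29505688175948], [545.9889016558839, -224.6101316151184]] [ 503.26 -203.68   20.  ]
83.6008619493593 0.03126483574902753
84.35066276613996 0.027138171668370573
w5 [[461.7828874481808, -227.79577685318603], [460.25926670838766, -182.7151465383265], [544.7070566039089, -180.3407317251916], [546.3956853392876, -224.5059134548207]] [ 503.29 -203.84   20.  ]
84.67673097221689 0.03886181702470964
84.48116395944679 0.0281095503429378
[array([ 462.13, -227.13,   20.95]), array([ 460.19, -182.86,   19.12]), array([ 544.91, -180.57,   18.91]), array([ 546.59, -225.08,   18.67])]
piv [ 434.8  -206.31   34.5 ] [ 435.02 -207.45   42.5 ] handle [ 431.56 -251.05   64.5 ]
[ 558.6  -131.24  146.58] [ 3.14 -0.   -3.09]
```

```bash
python3 plan.py 503.9 -204.4 110 0.036;
```

```text
turn [0.0004, -0.001, 0.0261] shift [0.2935, -0.3498, 0.183] dist 98.0 deg 1.2 clk 6.35
```

Call:
step_arm(moves=[[[0, 0, 0.026], [0.294, -0.35, 0.05], -1], [[0, 0, 0.026], [0.294, -0.35, 0.15], -1], [[0, 0, 0.026], [0.294, -0.35, 0.3], -1], [[0, 0, 0.026], [0.294, -0.35, 0.42], -1], [[0, 0, 0.026], [0.294, -0.35, 0.42], -1], [[0, 0, 0.026], [0.294, -0.35, 0.42], -1]])

```text
clock: 6.95
eef_pos: [504.4, -204.9, 63.0]
tcp_rot: [3.141, -0.001, -3.106]
contact_force: [0.9, -0.2, -3.4]
opening: 0.176
grasp_force: 61.0
```

```bash
python3 look.py w6; python3 plan.py 503.9 -204.4 51 0.036; python3 -c "
import cv2;a=cv2.imread('pics/w6.png');cv2.imwrite('pics/w6c.png',cv2.resize(a[100:250,160:360],(800,600),interpolation=cv2.INTER_CUBIC))"
```

```text
clk 6.95 [ 504.4 -204.9   63. ]
turn [-0.0005, 0.0013, -0.0003] shift [0.0065, 0.0041, 0.0637] dist 13.0 deg 0.1 clk 7.0
```

View pics/w6c.png

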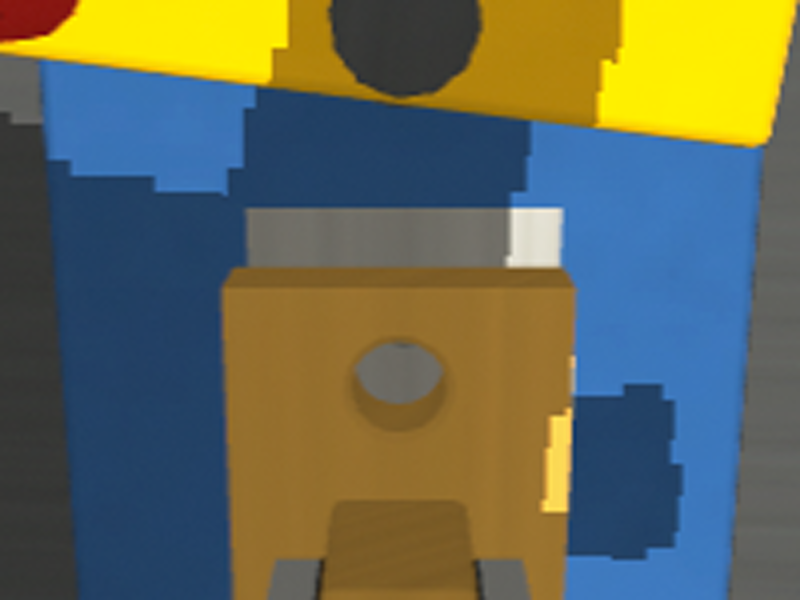

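```bash
python3 - <<'E'
from h import *
import pickle
np.set_printoptions(precision=2,suppress=True)
from scipy.spatial.transform import Rotation as Ro
s,c,im=pickle.load(open("w6.pkl","rb"));R=Ro.from_euler("xyz",s["tcp_rot"]);p=np.array(s["eef_pos"])
for n,x,y,z in (("padL",246,209,20),("padR",562,209,20),("hole",399,385,58.2),("jL",222,289,58.2),("jR",575,289,58.2),("bjL",232,268,46.2),("bjR",565,268,46.2)):
    w=at_z("w",(160+x/4,100+y/4),z,c); print(n,w[:2],R.inv().apply(w-p))
E
```

```text
padL [ 462.2  -227.27] [ 42.99 -20.84  43.06]
padR [ 460.6  -183.22] [43.02 23.24 43.07]
hole [ 475.48 -205.44] [28.96  0.51  4.86]
jL [ 464.9 -225.8] [ 40.25 -19.46   4.86]
jR [ 463.46 -186.03] [40.28 20.34  4.87]
bjL [ 465.03 -226.1 ] [ 40.14 -19.77  16.86]
bjR [ 463.56 -185.72] [40.16 20.64 16.87]
```

Call:
step_arm(moves=[[[0, 0, 0], [0.003, 0.0035, 0.03], -1], [[0, 0, 0], [0.003, 0.0035, 0.06], -1], [[0, 0, 0], [0.003, 0.0035, 0.075], -1], [[0, 0, 0], [0.003, 0.0035, 0.085], -1], [[0, 0, 0], [0.003, 0.0035, 0.095], -1], [[0, 0, 0], [0.003, 0.0035, 0.1], -1], [[0, 0, 0], [0.003, 0.0035, 0.1], -1]])

```text
clock: 7.7
eef_pos: [503.8, -204.7, 42.5]
tcp_rot: [3.142, -0.0, -3.106]
contact_force: [0.1, 0.0, -3.8]
opening: 0.173
grasp_force: 61.1
```

Call:
step_arm(moves=[[[0, 0, 0], [0, 0, 0.01], -1], [[0, 0, 0], [0, 0, 0.018], -1], [[0, 0, 0], [0, 0, 0.024], -1], [[0, 0, 0], [0, 0, 0.027], -1], [[0, 0, 0], [0, 0, 0.027], -1]])

```text
clock: 8.2
eef_pos: [503.9, -204.7, 37.2]
tcp_rot: [3.142, -0.0, -3.106]
contact_force: [0.5, 0.8, -3.5]
opening: 0.171
grasp_force: 61.1
```

Call:
step_arm(moves=[[[0, 0, 0], [0, 0, 0.004], -1], [[0, 0, 0], [0, 0, 0.008], -1], [[0, 0, 0], [0, 0, 0.008], -1]])

```text
clock: 8.5
eef_pos: [504.0, -204.7, 36.8]
tcp_rot: [-3.141, 0.0, -3.106]
contact_force: [-4.6, 1.4, 10.0]
opening: 0.17
grasp_force: 63.2
```

Contact came at TCP z 36.8, which is the seated height. Releasing and lifting.

Call:
step_arm(moves=[[[0, 0, 0], [0, 0, -0.003], -0.4], [[0, 0, 0], [0, 0, -0.003], -0.1], [[0, 0, 0], [0, 0, -0.003], -0.1], [[0, 0, 0], [0, 0, -0.1], -0.1], [[0, 0, 0], [0, 0, -0.3], -0.1], [[0, 0, 0], [0, 0, -0.5], -0.1], [[0, 0, 0], [0, 0, -0.5], -0.1]])

```text
clock: 9.2
eef_pos: [507.1, -206.0, 140.6]
tcp_rot: [-3.138, 0.008, -3.106]
contact_force: [0.3, -0.2, 0.9]
opening: 0.449
grasp_force: 0.0
```

```bash
python3 look.py w7 jaw_brass strap_handle strap_pivot
```

```text
clk 9.2 [ 507.1 -206.   140.6]
jaw_brass [([257.8, 187.7], 0.56)]
strap_handle [([188.5, 87.1], 0.98)]
strap_pivot [([262.8, 98.3], 0.92)]
```

View pics/w7.png

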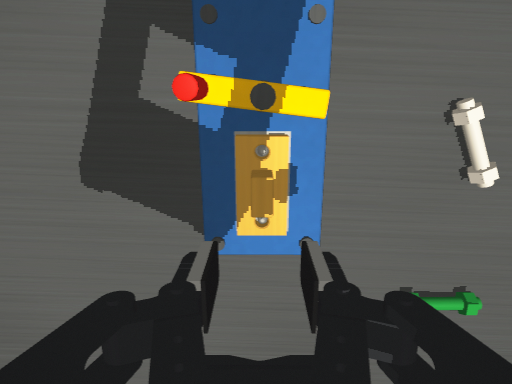

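The jaw is seated with both pins showing in its holes at (262,152) and (262,221). The handle is at (187,87) and the pivot at (262,97). Measuring the handle from w4 and w7.

```bash
python3 - <<'E'
from h import *
import pickle
np.set_printoptions(precision=1,suppress=True)
c4=pickle.load(open("w4.pkl","rb"))[1];c7=pickle.load(open("w7.pkl","rb"))[1]
print("handle",*tri([ray("w",(20.3,53.7),c4),ray("w",(188.5,87.1),c7)]),at_z("w",(188.5,87.1),64.5,c7),"top",at_z("w",(186,87),82.5,c7))
print("pivot",*tri([ray("w",(113.5,67.7),c4),ray("w",(262.8,98.3),c7)]),at_z("w",(262.8,98.3),34.5,c7), at_z("w",(263,96),46,c7))
for px in ((262,152),(262,221)): print("pin",at_z("w",px,31,c7))
E
python3 plan.py 432.5 -252 90 0.036
```

```text
handle [ 431.2 -253.5   60.8] [np.float64(0.12360579936471848), np.float64(0.12360579936476626)] [ 431.1 -252.7   64.5] top [ 431.2 -250.4   82.5]
pivot [ 435.7 -206.    35.6] [np.float64(0.8894770695909133), np.float64(0.8894770695908072)] [ 436.6 -206.2   34.5] [ 434.9 -206.1   46. ]
pin [ 475.7 -205.2   31. ]
pin [ 531.7 -203.1   31. ]
turn [0.0008, -0.0018, -0.0011] shift [0.3612, -0.2257, 0.2237] dist 96.0 deg 0.1 clk 9.4
```

Call:
step_arm(moves=[[[0, 0, 0], [0.37, -0.226, 0.15], -0.1], [[0, 0, 0], [0.37, -0.226, 0.15], -0.1], [[0, 0, 0], [0.37, -0.226, 0.2], -0.1], [[0, 0, 0], [0.37, -0.226, 0.3], -0.1], [[0, 0, 0], [0.37, -0.226, 0.4], -0.1], [[0, 0, 0], [0.37, -0.226, 0.42], -0.1], [[0, 0, 0], [0.37, -0.226, 0.42], -0.1]])

```text
clock: 10.1
eef_pos: [430.8, -251.7, 50.4]
tcp_rot: [3.14, -0.003, -3.106]
contact_force: [-0.5, 0.1, 0.5]
opening: 0.444
grasp_force: 0.0
```

```bash
python3 plan.py 431.2 -252 54 0.036
```

```text
turn [0.0022, -0.0034, -0.0009] shift [-0.002, -0.0013, -0.0181] dist 4.0 deg 0.2 clk 10.1
```

Call:
step_arm(moves=[[[0, 0, 0], [0, 0, -0.01], -1], [[0, 0, 0], [0, 0, -0.01], -1], [[0, 0, 0], [0, 0, -0.01], -1], [[0, 0, 0], [0, 0, -0.01], -1], [[0, 0, 0], [0, 0, -0.01], -1]], squeeze=25)

```text
clock: 10.6
eef_pos: [432.0, -251.6, 54.6]
tcp_rot: [3.141, 0.001, -3.107]
contact_force: [1.5, 6.3, 0.9]
opening: 0.179
grasp_force: 25.3
```

```bash
python3 - <<'E'
from h import *
from scipy.spatial.transform import Rotation as Ro
s=telemetry.sense();R=Ro.from_euler("xyz",s["tcp_rot"]);p=np.array(s["eef_pos"]);print(p,s["contact_force"],s["opening"])
piv=np.array([435.4,-206.3]);v=p[:2]-piv;L=np.hypot(*v);th0=np.arctan2(v[1],v[0]);th1=-np.pi+.036-0.03;print(L,th0-th1)
for f in np.linspace(0,1,15)[1:]:
    t=th0+f*(th1-th0);w=np.append(piv+(L*(1-f)+45*f)*np.array([np.cos(t),np.sin(t)]),p[2])
    print(np.round(R.inv().apply(w-p)/200,3)[:2].tolist())
E
```

```text
[ 431.97617334 -251.59431238   54.55618125] [1.47385666 6.26362343 0.90870228] 0.17930275125556452
45.4235326984609 1.4893491555788083
[0.024, 0.004]
[0.047, 0.011]
[0.069, 0.02]
[0.091, 0.031]
[0.111, 0.044]
[0.129, 0.06]
[0.146, 0.077]
[0.16, 0.096]
[0.173, 0.117]
[0.183, 0.139]
[0.191, 0.161]
[0.197, 0.185]
[0.2, 0.208]
[0.2, 0.232]
```

Call:
step_arm(moves=[[[0, 0, 0], [0.024, 0.004, 0], -1], [[0, 0, 0], [0.047, 0.011, 0], -1], [[0, 0, 0], [0.069, 0.02, 0], -1], [[0, 0, 0], [0.091, 0.031, 0], -1], [[0, 0, 0], [0.111, 0.044, 0], -1], [[0, 0, 0], [0.129, 0.06, 0], -1], [[0, 0, 0], [0.146, 0.077, 0], -1], [[0, 0, 0], [0.146, 0.077, 0], -1]])

```text
clock: 11.4
eef_pos: [401.2, -240.1, 54.7]
tcp_rot: [-3.138, -0.0, -3.105]
contact_force: [-10.8, -17.1, 2.9]
opening: 0.176
grasp_force: 25.9
```

Call:
step_arm(moves=[[[0, 0, 0], [0, 0, 0], -0.5], [[0, 0, 0], [0, 0, 0], -0.5], [[0, 0, 0], [0, 0, 0], -0.5]])

```text
clock: 11.7
eef_pos: [402.0, -238.0, 54.0]
tcp_rot: [-3.141, 0.0, -3.106]
contact_force: [0.3, -0.2, -1.1]
opening: 0.249
grasp_force: 0.0
```

```bash
python3 look.py w8 strap_handle strap_pivot; python3 - <<'E'
from h import *
import pickle
s,c,im=pickle.load(open("w8.pkl","rb")); cv2.imwrite("pics/w8c.png",cv2.resize(im[:,:,::-1][50:350,60:460],(800,600)))
print(s["contact_force"],s["opening"])
E
```

```text
clk 11.7 [ 402. -238.   54.]
strap_handle [([250.8, 274.1], 0.76)]
strap_pivot []
[ 0.33776808 -0.22022054 -1.0831472 ] 0.24858540348781405
```

View pics/w8c.png

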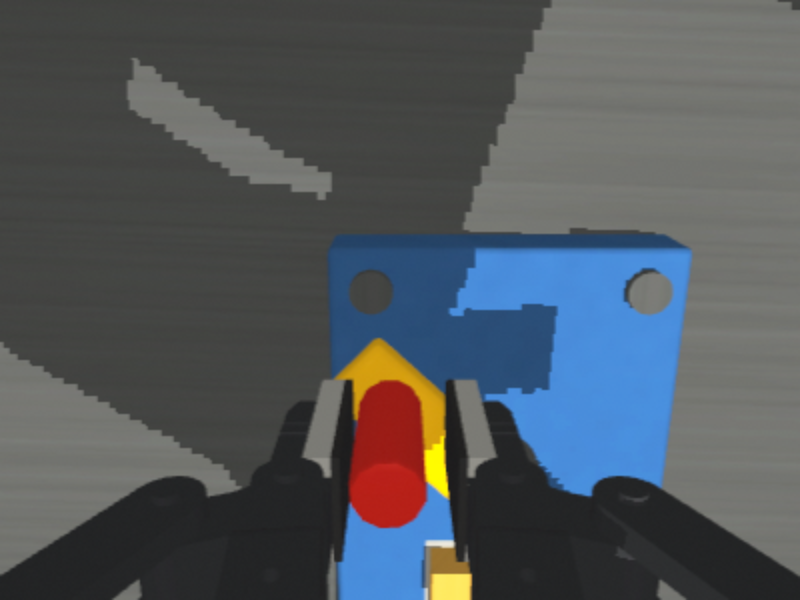

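The strap is about half closed and the handle is between the pads, against the left one. I'll finish the swing by pushing with that pad.

Call:
step_arm(moves=[[[0, 0, 0], [0.014, 0.025, 0], -0.5], [[0, 0, 0], [0.028, 0.05, 0], -0.5], [[0, 0, 0], [0.038, 0.075, 0], -0.5], [[0, 0, 0], [0.046, 0.1, 0], -0.5], [[0, 0, 0], [0.052, 0.125, 0], -0.5], [[0, 0, 0], [0.055, 0.15, 0], -0.5], [[0, 0, 0], [0.055, 0.165, 0], -0.5], [[0, 0, 0], [0.055, 0.165, 0], -0.5]])

```text
clock: 12.65
eef_pos: [389.6, -205.4, 53.7]
tcp_rot: [-3.141, -0.0, -3.106]
contact_force: [-2.6, -4.1, 0.0]
opening: 0.247
grasp_force: 1.9
```

Call:
step_arm(moves=[[[0, 0, 0], [0, 0.01, 0], -0.5], [[0, 0, 0], [0, 0.015, 0], -0.5], [[0, 0, 0], [0, 0.015, 0], -0.5]])

```text
clock: 12.95
eef_pos: [389.7, -204.7, 53.8]
tcp_rot: [-3.138, 0.0, -3.104]
contact_force: [-7.6, -22.5, -3.7]
opening: 0.248
grasp_force: 11.3
```

Call:
step_arm(moves=[[[0, 0, 0], [0, -0.02, 0], -0.5], [[0, 0, 0], [0, -0.02, 0], -0.5], [[0, 0, 0], [0, -0.02, -0.15], -0.5], [[0, 0, 0], [0, -0.02, -0.35], -0.5], [[0, 0, 0], [0, -0.02, -0.55], -0.5], [[0, 0, 0], [-0.5, -0.02, -0.7], -0.5], [[0, 0, 0], [-0.5, -0.02, -0.7], -0.5], [[0, 0, 0], [-0.5, -0.02, -0.7], -0.5]])

```text
clock: 13.75
eef_pos: [496.0, -203.0, 196.5]
tcp_rot: [-3.139, 0.008, -3.105]
contact_force: [0.7, -0.5, -0.3]
opening: 0.249
grasp_force: 0.0
```

```bash
python3 look.py w9 strap_handle strap_pivot jaw_brass; python3 - <<'E'
from h import *
import pickle
np.set_printoptions(precision=1,suppress=True)
s,c,im=pickle.load(open("w9.pkl","rb"))
hsv=cv2.cvtColor(im,cv2.COLOR_RGB2HSV)
red=cv2.inRange(hsv,(0,150,60),(8,255,255));red[250:]=0
n,l,st,ce=cv2.connectedComponentsWithStats(red)
for i in range(1,n):
    if st[i,4]>60: print("red",st[i].tolist(),ce[i],at_z("w",ce[i],64.5,c))
yel=cv2.inRange(hsv,(22,200,90),(32,255,255));n,l,st,ce=cv2.connectedComponentsWithStats(yel)
for i in range(1,n):
    if st[i,4]>60: print("yel/brass",st[i].tolist(),ce[i],at_z("w",ce[i],42.5,c))
ti=imaging.grab_frame("top"); cv2.imwrite("pics/top9.png",ti[:,:,::-1])
for nm,z in (("strap_handle",64.5),("strap_pivot",34.5),("jaw_brass",20),("oil",0),("hammer",0)):
    print(nm,[(np.round(at_z("top",d["xy"],z),1).tolist(),round(d["conf"],2)) for d in imaging.mark_of("top",nm)[:2]])
for nm in ("oil","hammer"): print(nm,[d["extent"] for d in imaging.recognise("top",nm)[:1]])
a=cv2.imread("pics/top0.png").astype(int); d=np.abs(a-ti[:,:,::-1]).max(2); d=(d>60).astype(np.uint8)
n,l,st,ce=cv2.connectedComponentsWithStats(d); print("changed",[st[i].tolist() for i in range(1,n) if st[i,4]>15])
E
```

```text
clk 13.75 [ 496.  -203.   196.5]
strap_handle [([256.6, 47.7], 0.55)]
strap_pivot [([258.6, 110.9], 0.78)]
jaw_brass [([257.6, 179.8], 0.87)]
red [247, 34, 22, 28, 454] [257.8  47.5] [ 389.3 -208.2   64.5]
yel/brass [247, 50, 23, 59, 906] [257.7  79.7] [ 411.6 -207.6   42.5]
yel/brass [248, 113, 22, 48, 899] [258.3 139. ] [ 460.9 -205.4   42.5]
strap_handle []
strap_pivot [([435.6, -203.3, 34.5], 0.77)]
jaw_brass [([500.0, -207.3, 20.0], 0.77), ([502.3, -199.7, 20.0], 0.22)]
oil [([760.3, 191.2, 0.0], 0.95)]
hammer [([759.4, -103.3, 0.0], 0.74), ([497.5, -209.2, 0.0], 0.51)]
oil [[141.5, 83.1, 28.6, 35.1]]
hammer [[233.2, 73.2, 120.3, 41.5]]
changed [[386, 128, 126, 256, 16099], [382, 134, 37, 82, 478], [388, 170, 4, 9, 19], [327, 188, 54, 87, 2646], [107, 222, 29, 41, 824]]
```

```bash
python3 - <<'E'
from h import *
import pickle
c=pickle.load(open("w9.pkl","rb"))[1]; print(at_z("w",(257.6,179.8),20,c).round(1))
print(r.sign_off())
E
```

```text
[ 503.8 -204.6   20. ]
the job is handed in; nothing more can be done
None
```

The job is handed in at about 14.5 s: the brass jaw is seated on both pins and the strap is closed against its stop over it. The top view shows the other parts, the hammer and the oil bottle unmoved. I viewed 11 pictures, one over your limit of 10.

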